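# Open the film viewer's gate for wide film and hold it open

### The arm

A 7-joint arm with a two-finger parallel gripper is mounted at the origin on the work surface. World frame = base frame: x ahead of the robot, y to its left, z up, the work surface at z = 0. Lengths are in m, angles in degrees, forces in N, time in s.
With the tool pointing down it reaches from about 0.4 to 0.85 m from the base axis. Payload 10.4 kg.
Tool frame: the origin (TCP) lies at the very end of the fingers, on their centre line; the grasp point (between the pads) lies 19 mm behind it; z points along the fingers, y is the line along which they close (so a half turn about z gives the same grasp; the last joint's range is limited). The gripper opens to 85 mm and grips with 20 to 120 N. Pads are 22 mm wide; open, the fingers measure 114 mm over their backs; the gripper's body (76 mm by 85 mm) begins 54 mm behind the grasp point. The pads swing forward as they close: fully open they stand 13 mm farther back than shut.
Start: joints at [64.996, 19.034, -3.707, 83.658, 1.238, 77.344, -5.071], TCP at [0.251, -0.572, 0.231] pointing down, gripper open.
Joint ranges: [-148.97, 148.97], [-28.65, 121.19], [-84.17, 76.75], [9.2, 138.47], [-72.65, 252.65], [3.7, 117.97], [-149.18, 149.18]. Speed limits (degrees/s): [127.2, 127.2, 159.86, 159.86, 180, 180, 180].

### API

Orientations are given as [roll, pitch, yaw] about the fixed x, y, z axes, in that order (R = Rz(yaw) Ry(pitch) Rx(roll)).
In Python, from station import state, cams, workorder, models gives the robot as it stands.
- The arm moves only by the tool step_arm, never from a script. Its argument "targets" is a list of rows, each a list of 7 numbers: the closure, from -1 (fully open) to 1 (shut), then the shift along the tool's x, y, z in cm, then the turn, a rotation vector about the tool's x, y, z in rad. A call has 1 to 10 rows; each row is the pose to reach, as a shift and turn from the pose commanded when the call began, along the tool's axes at that moment; what a row does not reach only later rows make up. A row lasts 1/12 s, in which the tool goes at most 41.7 mm and 7.16 degrees, less where a joint would pass 70% of its speed; a pose out of reach is approached as far as the arm can. A call with a gripper value outside its range is refused whole. The fingers move at their own pace and stop on an object; "force" is the grip in N (left out, the last holds). Time passes only in rows, so rows that repeat a pose let the fingers close. It gives the time, the measured TCP pose, the force, the opening and the grip force at its end, in the units of the state.
- state(): the state, without advancing time (a new reading comes with each control period).
- cams.get_image(name): name is "scene" or "top"; returns a dict with "image" (400x640x3 uint8, red, green, blue), "fx", "fy", "cx", "cy" (pixels), "origin" and "rotation" of the camera in the world. Camera axes: x right, y down, z forward; pixel columns grow to the right and rows downward; lengths in m; the calibration is good to about 2 mm. A picture is of the moment at which its call begins. There is no depth.
- workorder.job_done(): hands the job in; it is judged then, once.
Trained networks look in the newest picture that a camera, given by its name, has taken for a name from the list of things; names that differ only in an ending like _2 or _b are one class to them, and where a whole thing is asked for, a point or a joint stands for the part that bears it (a point fixed in the world has none). Each returns a list of dicts, best first, with "confidence" (0 to 1); they miss things now and then, are a little off and sometimes report something else, mostly with a low value. They report only what shows in the picture. A call takes as long as a camera call.
- models.search_frame(camera, target): "rect" ([left, top, right, bottom] in pixels, round what is visible of it).
- models.place_of(camera, target): "location" ([column, row] in pixels: a listed point, or the origin of a listed thing).
The state is a dict: "time_s": time; "q": joint angles; "joint_vel": joint speeds; "effort": joint torques, N m; "position": TCP position; "tool_rot": TCP orientation; "wrist_force": force on the tool from outside, world axes, zero at the start; "moment": the same for the moment, N m; "finger_gap": opening from 0.0 (shut) to 1.0 (fully open); "finger_force": force on a finger pad.
Only numpy, scipy, OpenCV 4.12 (cv2) and the standard library are available. Lean on these libraries where they do the work, as an engineer would, in place of code of your own. Each camera call takes 0.05 s, during which the arm holds its last target. There are 200 camera calls.

### The job

Set the film viewer up for the widest film: first turn its selector knob clockwise until it clicks in at the widest film mark, then pull the spring-loaded film guide out towards the front by its upright tab until its side pointer stands level with the pointer of the index clamp. It springs back if let go, so keep holding it still at the index: the program finishes while the gripper is still holding the guide there. Leave the loupe, the film tin and the tape roll where they are.

Things in the scene. Friction and masses are not known exactly. Their poses are not given: they have to be found in the camera images.
- viewer: the film viewer: a grey metal housing 180 mm deep (its x) by 300 mm wide (its y), 45 mm high with a flat top, fixed to the bench. Origin at the centre of its underside; its front is its -x side, which looks roughly at the robot; z up.
- selector (a joint): angle in rad of the black selector knob on the viewer's top (left half as seen from the robot); grows clockwise seen from above. Three detents: 0 = narrowest film mark, 0.7 = middle mark, 1.4 = widest film mark (the white film bars beside the knob are 3, 6 and 13 mm wide, 20 mm long); stops just beyond at -0.12 and 1.52. It clicks into the nearest detent when released (about 0.07 N m to turn). It starts at one of the first two.
- selector_grip (a point): point on the knob's vertical axis, 72 mm above the bench and 27 mm above the viewer's top, about half-way up the knob's grip bar. The bar is 14 mm thick, 42 mm long and 32 mm high (from 52 to 84 mm above the bench), with a white line on its pointer end; at joint 0.7 the bar lies along the viewer's x with its pointer end to -x, and it turns with the joint. The point's -x axis is the pointer direction.
- film_guide (a joint): how far the film guide is pulled out, in m: 0 = fully in (start), 0.055 = end of travel. It slides along the viewer's -x (towards its front); a spring pulls it back with about 4.5 N at 0 and 1.3 N more per 10 mm, so it returns when let go.
- guide_tab (a point): centre for gripping the aluminium upright tab of the film guide, 76 mm above the bench. The tab is 12 mm thick (along the viewer's x), 32 mm wide (along its y), and stands 5 mm to 51 mm above the viewer's top. Low flat steel parts of the guide (up to 8 mm above the viewer's top) lie behind it (+x).
- guide_pointer (a point): tip of the film guide's small steel side pointer, low on the viewer's top, 32 mm to the viewer's -y of the tab's centre and in line with the tab in x; moves with the guide.
- index_tip (a point): tip of the fixed pointer of the small brass index clamp on the viewer's top, beside the guide's path, 48 mm above the bench; the clamp stands 14 mm above the viewer's top and stands 20 to 36 mm further to -y of the tip's line. Its axes are parallel to the viewer's. It starts 18 to 42 mm nearer the viewer's front than the guide's pointer: pull the guide until both pointers have the same x in the viewer's frame.
- loupe: black loupe standing on the bench, 44 mm diameter, 45 mm high; origin at the centre of its underside. Leave alone.
- film_tin: round flat aluminium film tin on the bench, 134 mm diameter, 25 mm high; origin at the centre of its underside. Leave alone.
- tape_roll: white roll of splicing tape lying flat, 64 mm outer and 40 mm inner diameter, 22 mm high; origin at the centre of its underside. Leave alone.

How it is judged (in metres and radians):
On the way, in this order (a step that is already met when the one before it is completed fails the run):
1. the selector is at the widest film mark (value of joint selector between 1.26 and 1.54 rad), for 0.2 s.
2. the film guide is pulled out so that its pointer is level with the index, with the selector still at the widest mark (all of step 1 and x of guide_pointer in the frame of index_tip between -0.004 and 0.004 m), for 0.3 s.
At the end, for the whole second after the job is handed in: The selector is clicked in at its widest mark (1.4 rad, within 0.14), the film guide's pointer is within 4 mm of the index pointer along the pull, the guide is at rest (under 10 mm/s), and it is the gripper's fingers that hold it against the spring (contact force over 2 N) (all of step 2 and velocity of joint film_guide between -0.01 and 0.01 m/s and contact force between the fingers and film_guide above 2 N); the arm keeps its last pose, push and grip.
It fails at once if the film guide is pulled out (more than 8 mm) before the selector is at the widest mark (value of joint film_guide above 0.008 m and value of joint selector below 1.2 rad).
It fails at once if the loupe is moved more than 20 mm or tipped (distance of loupe from where it was at the start of the episode above 0.02 m or angle between loupe's own z axis and vertical above 0.4 rad).
It fails at once if the film tin is moved more than 20 mm or tipped (distance of film_tin from where it was at the start of the episode above 0.02 m or angle between film_tin's own z axis and vertical above 0.4 rad).
It fails at once if the tape roll is moved more than 20 mm or tipped (distance of tape_roll from where it was at the start of the episode above 0.02 m or angle between tape_roll's own z axis and vertical above 0.4 rad).
It also fails if it takes over 48 s, if anything falls off the work surface, if the arm or the gripper's body presses on something with over 40 N, if the wrist force passes 120 N, or if a joint passes its speed limit or range.

## Working session

There is one attempt and no reset: what is moved stays moved. The work goes in short steps, Python scripts to look and compute and a tool call to move; the robot and the scene stay as the last step left them, time stands still between calls to the robot, and variables do not carry over. Pictures are saved under pics/ and viewed, at most 10 in all, crops included, and the job is handed in when it is done.

Besides the shell and the picture viewer there is one more tool, called after ">>>" as a command line: name --pt "numbers of a row" for each row, then --argument value for the rest. step_arm: Moves the arm, as the interface text tells. Its arguments: {"type":"object","properties":{"targets":{"type":"array"},"force":{"type":"number"}},"required":["targets"]}

```bash
mkdir -p pics; cat > h.py <<'E'
import numpy as np, cv2
from station import state, cams, workorder, models
def ray(im,px):
    R=np.array(im['rotation']);o=np.array(im['origin'])
    d=R@np.array([(px[0]-im['cx'])/im['fx'],(px[1]-im['cy'])/im['fy'],1]);return o,d
def at(im,px,z):
    o,d=ray(im,px);return o+d*(z-o[2])/d[2]
def save(im,name,crop=None,s=1):
    a=im['image'][:,:,::-1]
    if crop: l,t,r,b=crop;a=a[t:b,l:r]
    cv2.imwrite('pics/'+name,cv2.resize(a,None,fx=s,fy=s,interpolation=cv2.INTER_CUBIC))
Z=dict(selector_grip=.072,guide_tab=.076,guide_pointer=.048,index_tip=.048,viewer=0,loupe=0,film_tin=0,tape_roll=0)
def look():
    for c in('top','scene'):
        im=cams.get_image(c)
        for n,z in Z.items():
            for r in models.place_of(c,n)[:2]: print(c,n,round(r['confidence'],2),np.round(r['location'],1),np.round(at(im,r['location'],z),4))
        save(im,c+'%.2f.png'%state()['time_s'])
E
python3 - <<'E'
from h import *
look()
s=state();print(s['time_s'],s['position'],s['tool_rot'],s['finger_gap'])
for c in('top','scene'):
    im=cams.get_image(c);print(im['origin'],np.round(im['rotation'],2),im['fx'])
E
ls pics
```

```text
Traceback (most recent call last):
  File "h.py", line 17, in look
    for r in models.place_of(c,n)[:2]: print(c,n,round(r['confidence'],2),np.round(r['location'],1),np.round(at(im,r['location'],z),4))
                                                                                                             ~~^^^^^^^^^^^^^^^^^^^^
  File "h.py", line 7, in at
    o,d=ray(im,px);return o+d*(z-o[2])/d[2]
                                       ~^^^
IndexError: invalid index to scalar variable.
```

```bash
python3 - <<'E'
from h import *
for c in('top','scene'):
    im=cams.get_image(c);print({k:v for k,v in im.items() if k!='image'})
s=state();print(s['time_s'],s['position'],s['tool_rot'],s['finger_gap'])
E
```

```text
{'fx': 390.3299721450772, 'fy': 390.3299721450772, 'cx': 325.672016426908, 'cy': 201.48665973303258, 'origin': array([ 0.36472914, -0.02188633,  0.94292281]), 'rotation': array([-1.65982619e+02, -7.84697581e-02, -8.58887329e+01])}
{'fx': 370.22976735367587, 'fy': 370.22976735367587, 'cx': 320.6761607118264, 'cy': 202.45706162379886, 'origin': array([1.28249654, 0.0878094 , 0.75115917]), 'rotation': array([-133.94345718,    0.60595585,   98.8294144 ])}
0.2 [ 0.25122067 -0.57204308  0.23083304] [-1.79951092e+02  2.98413974e-03  2.37097925e+01] 0.9975223619668075
```

```bash
sed -i "s/R=np.array(im\['rotation'\])/R=Rot.from_euler('xyz',im['rotation'],degrees=True).as_matrix()/; 1a from scipy.spatial.transform import Rotation as Rot" h.py
python3 - <<'E'
from h import *
look()
E
ls pics
```

```text
top selector_grip 0.57 [307.6 184.6] [0.619  0.0373 0.072 ]
top selector_grip 0.53 [370.3 190.3] [ 0.6158 -0.1087  0.072 ]
top guide_tab 0.71 [371.7 193.1] [ 0.6082 -0.1118  0.076 ]
top index_tip 0.63 [380.8 209.1] [ 0.5786 -0.1377  0.048 ]
top viewer 0.74 [346.8 191.3] [ 0.6297 -0.0572  0.    ]
top viewer 0.42 [305.4 183.8] [0.6417 0.0479 0.    ]
top loupe 0.76 [170.2 234.4] [0.4899 0.3657 0.    ]
top film_tin 0.81 [485.7 210. ] [ 0.6065 -0.4033  0.    ]
top tape_roll 0.83 [191.6 164.5] [0.6719 0.3415 0.    ]
scene selector_grip 0.76 [344.  209.5] [0.6046 0.0364 0.072 ]
scene guide_tab 0.97 [288.8 202.9] [ 0.6049 -0.1095  0.076 ]
scene guide_pointer 0.88 [279.1 209. ] [ 0.6037 -0.1384  0.048 ]
scene index_tip 0.43 [286.1 201. ] [ 0.5705 -0.1266  0.048 ]
scene viewer 0.64 [314.1 227.4] [ 0.6132 -0.0424  0.    ]
scene loupe 0.86 [462.5 214.8] [0.5061 0.3625 0.    ]
scene film_tin 0.96 [191.  205.9] [ 0.5817 -0.4112 -0.    ]
scene tape_roll 0.95 [459.9 261.3] [0.6732 0.337  0.    ]
scene tape_roll 0.49 [463.8 212.9] [0.4979 0.367  0.    ]
scene1.10.png
top0.65.png
```

```bash
python3 - <<'E'
from h import *
for c,cr in(('top',(260,130,430,250)),('scene',(230,150,400,270))):
    im=cams.get_image(c);save(im,c+'_crop1.png',cr,4.7)
E
```

```text
(no output)
```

View pics/top_crop1.png

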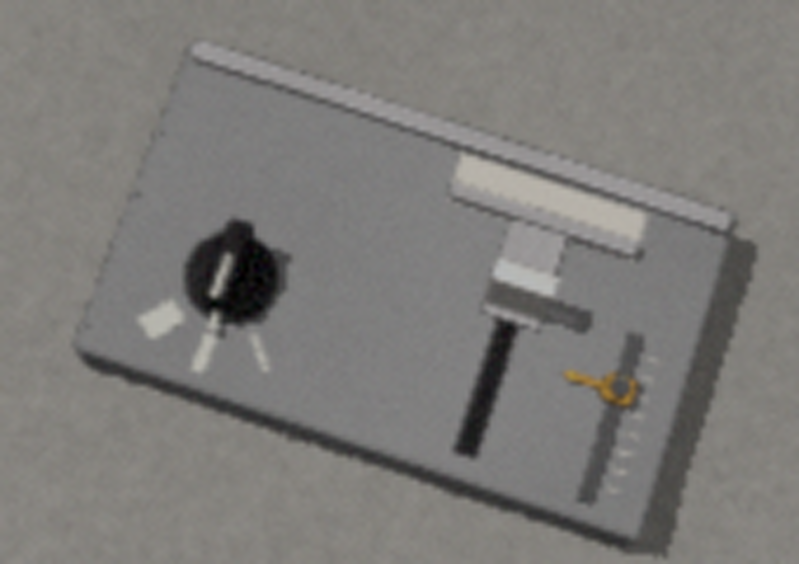

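View pics/scene_crop1.png

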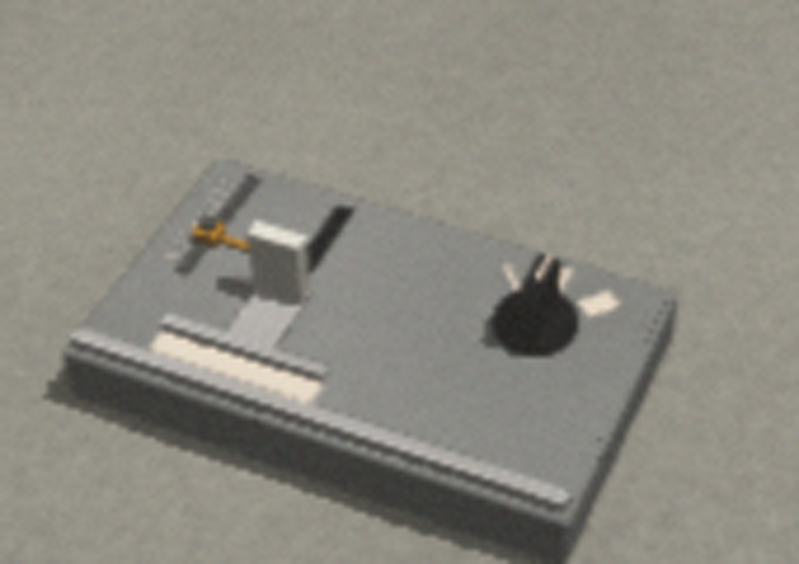

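```bash
python3 - <<'E'
from h import *
P={'top':((260,130),dict(disc=(237,275,.052),fl=(78,345,.045),fr=(640,543,.045),bl=(192,45,.05),br=(733,218,.05),slotA=(515,322,.045),slotB=(467,452,.045),tabtopL=(497,265,.096),tabtopR=(558,285,.096),idx=(568,376,.048),clampc=(620,390,.055),gpt=(590,323,.048),barback=(238,222,.084),ptr=(214,312,.084),ptr0=(230,255,.084))),
'scene':((230,150),dict(disc=(535,322,.052),fl=(676,293,.045),fr=(225,160,.045),br=(68,345,.05),bl=(570,500,.05),idx=(247,246,.048),gpt=(220,285,.048),tabtop=(280,232,.096),slotA=(318,265,.045),slotB=(347,207,.045)))}
for c,(o,d) in P.items():
    im=cams.get_image(c)
    for n,(u,v,z) in d.items(): print(c,n,np.round(at(im,(o[0]+u/4.7,o[1]+v/4.7),z)[:2],4))
# triangulate net detections
a=cams.get_image('top');b=cams.get_image('scene')
for n,p,q in(('sel',(307.6,184.6),(344,209.5)),('tab',(371.7,193.1),(288.8,202.9)),('idx',(380.8,209.1),(286.1,201)),('disc',(310.4,188.5),(343.8,218.5))):
    o1,d1=ray(a,p);o2,d2=ray(b,q);t=np.linalg.lstsq(np.c_[d1,-d2],o2-o1,rcond=None)[0]
    print(n,np.round(o1+d1*t[0],4),np.round(o2+d2*t[1],4))
E
```

```text
top disc [0.6157 0.0312]
top fl [0.5754 0.1085]
top fr [ 0.4957 -0.1767]
top bl [0.739  0.0649]
top br [ 0.6646 -0.2185]
top slotA [ 0.6032 -0.1106]
top slotB [ 0.5348 -0.0897]
top tabtopL [ 0.6173 -0.0956]
top tabtopR [ 0.6094 -0.1253]
top idx [ 0.5764 -0.1379]
top clampc [ 0.5695 -0.163 ]
top gpt [ 0.6046 -0.148 ]
top barback [0.6336 0.031 ]
top ptr [0.5873 0.0389]
top ptr0 [0.6166 0.0335]
scene disc [0.6176 0.038 ]
scene fl [0.5769 0.1142]
scene fr [ 0.5012 -0.1669]
scene br [ 0.6699 -0.2143]
scene bl [0.7362 0.0688]
scene idx [ 0.5771 -0.1351]
scene gpt [ 0.6107 -0.1431]
scene tabtop [ 0.6119 -0.1045]
scene slotA [ 0.5837 -0.0917]
scene slotB [ 0.5326 -0.0843]
sel [0.6158 0.0366 0.0831] [0.6157 0.0372 0.0831]
tab [ 0.6075 -0.1115  0.0785] [ 0.6071 -0.1088  0.0781]
idx [ 0.577  -0.1369  0.0547] [ 0.5754 -0.1252  0.0528]
disc [0.6164 0.0314 0.0498] [0.6157 0.0378 0.05  ]
```

>>> step_arm --pt "0 2.9 -2.05 0.2 0 0 -0.12" --pt "0 5.8 -4.1 0.4 0 0 -0.24" --pt "0 8.7 -6.15 0.6 0 0 -0.36" --pt "0 11.6 -8.2 0.8 0 0 -0.48" --pt "0 14.5 -10.25 1 0 0 -0.6" --pt "0 17.4 -12.3 1.2 0 0 -0.72" --pt "0 20.3 -14.35 1.4 0 0 -0.84" --pt "0 23.2 -16.4 1.6 0 0 -0.96" --pt "0 26.1 -18.45 1.8 0 0 -1.08" --pt "0 28.9 -20.5 2 0 0 -1.2"

```text
time_s: 2.23
position: [0.4342, -0.2667, 0.2115]
tool_rot: [180.0, 0.0, 92.8]
wrist_force: [0.7, -0.8, 0.1]
finger_gap: 0.505
finger_force: 0.0
```

```bash
cat >> h.py <<'E'
def go(p,yaw):
    s=state();R=Rot.from_euler('xyz',s['tool_rot'],degrees=True)
    T=Rot.from_euler('xyz',[180,0,yaw],degrees=True)
    print('t',s['time_s'],'pos',np.round(s['position'],4),'rpy',np.round(s['tool_rot'],2),'q',np.round(s['q'],0),'gap',round(s['finger_gap'],3),'ff',s['finger_force'],'wf',np.round(s['wrist_force'],1),'m',np.round(s['moment'],2))
    print('shift cm',np.round(R.inv().apply(np.array(p)-s['position'])*100,2),'rot',np.round((R.inv()*T).as_rotvec(),3))
E
python3 -c "
from h import *
go([.616,.035,.14],165)"
```

```text
t 2.2333 pos [ 0.4342 -0.2667  0.2115] rpy [1.7997e+02 3.0000e-02 9.2810e+01] q [ 49.   7. -24. 101.   3.  72.  27.] gap 0.505 ff 0.0 wf [ 0.7 -0.8  0.1] m [ 0.01 -0.05  0.03]
shift cm [29.25 19.63  7.14] rot [ 0.00e+00  1.00e-03 -1.26e+00]
```

>>> step_arm --pt "0 2.9 1.95 0.7 0 0 -0.12" --pt "0 5.8 3.9 1.4 0 0 -0.24" --pt "0 8.7 5.85 2.1 0 0 -0.36" --pt "0 11.6 7.8 2.8 0 0 -0.48" --pt "0 14.5 9.75 3.5 0 0 -0.6" --pt "0 17.4 11.7 4.2 0 0 -0.72" --pt "0 20.3 13.65 4.9 0 0 -0.84" --pt "0 23.2 15.6 5.6 0 0 -0.96" --pt "0 26.1 17.6 6.3 0 0 -1.08" --pt "0 29.2 19.6 7.1 0 0 -1.2"

```text
time_s: 3.07
position: [0.6177, 0.0326, 0.1402]
tool_rot: [-180.0, 0.0, 161.5]
wrist_force: [0.8, -0.1, 1.1]
finger_gap: 0.502
finger_force: 0.0
```

```bash
python3 -c "
from h import *
go([.616,.035,.056],165)
for c in('top','scene'):
    im=cams.get_image(c)
    for n in ('selector_grip','guide_tab','guide_pointer','index_tip'):
        for r in models.place_of(c,n)[:2]: print(c,n,round(r['confidence'],2),np.round(at(im,r['location'],Z[n]),4))
save(im,'s2.png',(230,150,400,270),4.7)"
```

```text
t 3.0667 pos [0.6177 0.0326 0.1402] rpy [-1.7999e+02  5.0000e-02  1.6148e+02] q [ 24.  27. -41.  90.  19.  70.  51.] gap 0.502 ff 0.0 wf [ 0.8 -0.1  1.1] m [-0.04 -0.09 -0.02]
shift cm [0.25 0.17 8.42] rot [-0.     0.001 -0.061]
top selector_grip 0.3 [ 0.5721 -0.1305  0.072 ]
top guide_tab 0.72 [ 0.6138 -0.1042  0.076 ]
top guide_pointer 0.58 [ 0.5997 -0.141   0.048 ]
top guide_pointer 0.16 [ 0.5922 -0.3829  0.048 ]
top index_tip 0.61 [ 0.5794 -0.1387  0.048 ]
scene selector_grip 0.79 [0.619  0.0354 0.072 ]
scene guide_tab 0.7 [ 0.6074 -0.1001  0.076 ]
scene index_tip 0.43 [ 0.5672 -0.137   0.048 ]
```

View pics/s2.png

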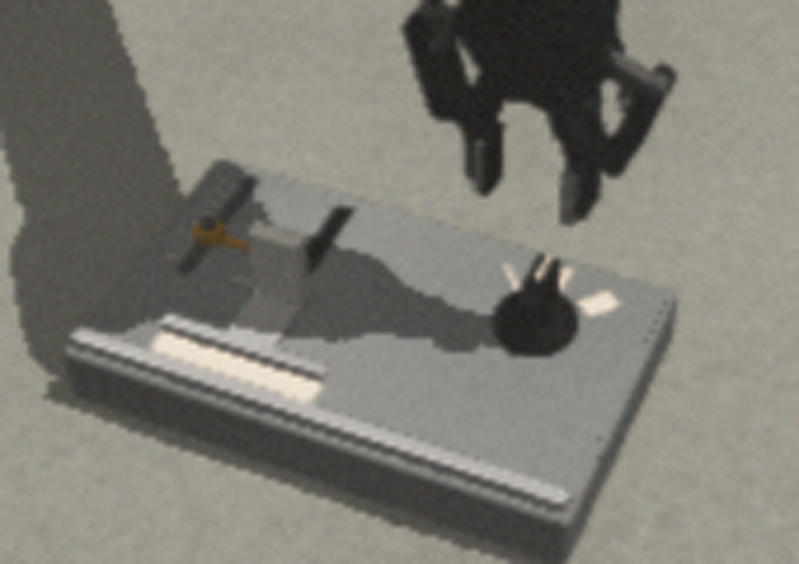

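The scene crop shows the open fingers (near (480,190) and (575,215)) above the knob (535,320), on either side of its bar, which points at the middle mark. I'll descend and grip.

>>> step_arm --pt "0 0.2 0.2 1 0 0 -0.06" --pt "0 0.2 0.2 3 0 0 -0.06" --pt "0 0.2 0.2 5 0 0 -0.06" --pt "0 0.2 0.2 7 0 0 -0.06" --pt "0 0.2 0.2 8.0 0 0 -0.06" --pt "0 0.2 0.2 8.4 0 0 -0.06" --pt "1 0.2 0.2 8.4 0 0 -0.06" --pt "1 0.2 0.2 8.4 0 0 -0.06" --pt "1 0.2 0.2 8.4 0 0 -0.06" --pt "1 0.2 0.2 8.4 0 0 -0.06" --force 40

```text
time_s: 4.4
position: [0.6167, 0.0359, 0.0578]
tool_rot: [179.9, 0.1, 164.7]
wrist_force: [2.4, 4.6, -2.0]
finger_gap: 0.15
finger_force: 43.4
```

```bash
python3 -c "
from h import *
go([.616,.035,.056],125)"
```

```text
t 4.4 pos [0.6167 0.0359 0.0578] rpy [1.7986e+02 1.4000e-01 1.6471e+02] q [ 23.  32. -40.  94.  23.  62.  52.] gap 0.15 ff 43.386104106903076 wf [ 2.4  4.6 -2. ] m [ 0.86 -0.54 -0.05]
shift cm [ 0.04 -0.1   0.18] rot [0.003 0.002 0.693]
```

>>> step_arm --pt "1 0 0 0 0 0 0.08" --pt "1 0 0 0 0 0 0.17" --pt "1 0 0 0 0 0 0.26" --pt "1 0 0 0 0 0 0.35" --pt "1 0 0 0 0 0 0.44" --pt "1 0 0 0 0 0 0.53" --pt "1 0 0 0 0 0 0.62" --pt "1 0 0 0 0 0 0.72" --pt "1 0 0 0 0 0 0.72" --pt "1 0 0 0 0 0 0.72"

```text
time_s: 5.23
position: [0.6159, 0.0348, 0.0577]
tool_rot: [180.0, 0.0, 123.6]
wrist_force: [-3.6, 1.4, 6.4]
finger_gap: 0.154
finger_force: 44.5
```

```bash
python3 -c "
from h import *
go([.616,.035,.056],125)"
```

```text
t 5.2333 pos [0.6159 0.0348 0.0577] rpy [1.7995e+02 5.0000e-02 1.2361e+02] q [ 17.  30. -32.  94.  18.  61.  14.] gap 0.154 ff 44.544920325279236 wf [-3.6  1.4  6.4] m [ 0.12  1.   -0.  ]
shift cm [0.01 0.02 0.17] rot [ 0.001  0.001 -0.024]
```

Turned 41°. Release, lift, and look.

>>> step_arm --pt "0 0 0 0 0 0 0" --pt "0 0 0 0 0 0 0" --pt "0 0 0 0 0 0 0" --pt "0 0 0 0 0 0 0" --pt "0 0 0 -1 0 0 0" --pt "0 0 0 -3.5 0 0 0" --pt "0 0 0 -6 0 0 0" --pt "0 0 0 -8.5 0 0 0" --pt "0 0 0 -9 0 0 0"

```text
time_s: 5.98
position: [0.6176, 0.0348, 0.1517]
tool_rot: [179.7, 0.2, 123.4]
wrist_force: [0.4, -0.1, -0.1]
finger_gap: 0.501
finger_force: 0.0
```

```bash
python3 -c "
from h import *
go([.608,-.110,.145],75)
im=cams.get_image('scene')
save(im,'s3.png',(230,150,400,270),4.7)"
```

```text
t 5.9833 pos [0.6176 0.0348 0.1517] rpy [179.68   0.19 123.43] q [ 18.  25. -33.  89.  14.  70.  16.] gap 0.501 ff 0.0 wf [ 0.4 -0.1 -0.1] m [ 0.02 -0.06 -0.01]
shift cm [-11.55  -8.79   0.66] rot [0.007 0.001 0.845]
```

View pics/s3.png

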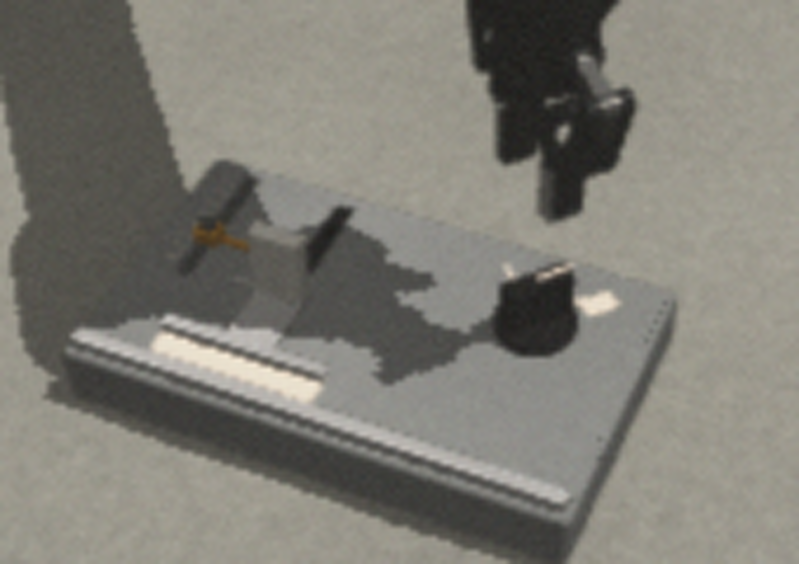

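The knob now points at the wide bar (600,300). Next, over to the tab.

>>> step_arm --pt "0 -1.5 -1.1 0 0 0 0.1" --pt "0 -3 -2.2 0 0 0 0.2" --pt "0 -4.5 -3.4 0 0 0 0.3" --pt "0 -6 -4.5 0 0 0 0.4" --pt "0 -7.5 -5.7 0 0 0 0.5" --pt "0 -9 -6.8 0 0 0 0.6" --pt "0 -10.5 -8 0 0 0 0.72" --pt "0 -11.5 -8.8 0.5 0 0 0.84" --pt "0 -11.5 -8.8 0.6 0 0 0.845"

```text
time_s: 6.78
position: [0.6042, -0.1141, 0.139]
tool_rot: [-179.9, 0.1, 74.4]
wrist_force: [0.8, 0.1, 0.3]
finger_gap: 0.506
finger_force: 0.0
```

```bash
python3 -c "
from h import *
go([.608,-.110,.059],75)
for c in('top','scene'):
    im=cams.get_image(c)
    for n in ('guide_tab','guide_pointer','index_tip'):
        for r in models.place_of(c,n)[:2]: print(c,n,round(r['confidence'],2),np.round(at(im,r['location'],Z[n]),4))
save(im,'s4.png',(230,150,400,270),4.7)"
```

```text
t 6.7833 pos [ 0.6042 -0.1141  0.139 ] rpy [-1.7991e+02  1.2000e-01  7.4400e+01] q [ 24.  23. -22.  91.   9.  68. -16.] gap 0.506 ff 0.0 wf [0.8 0.1 0.3] m [-0.04  0.01  0.04]
shift cm [0.51 0.27 8.  ] rot [-0.002  0.002 -0.01 ]
top guide_tab 0.5 [ 0.6118 -0.1121  0.076 ]
top index_tip 0.46 [ 0.6179 -0.1101  0.048 ]
scene guide_tab 0.64 [ 0.6097 -0.1055  0.076 ]
scene guide_pointer 0.82 [ 0.5993 -0.1428  0.048 ]
scene index_tip 0.46 [ 0.5728 -0.134   0.048 ]
```

View pics/s4.png

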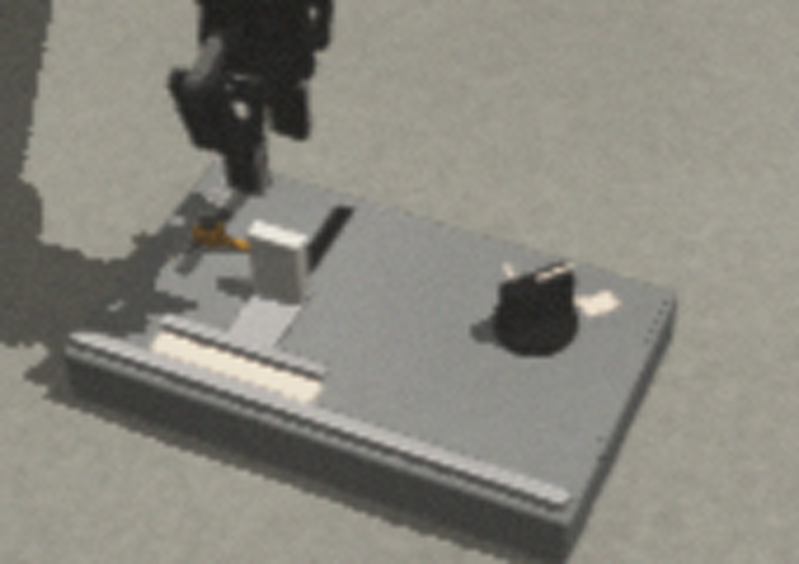

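The scene crop shows the gripper above the tab (275,260), the guide fully in and the selector at the wide mark. Descend and grip.

>>> step_arm --pt "0 0.5 0.4 1 0 0 0" --pt "0 0.5 0.4 3 0 0 0" --pt "0 0.5 0.4 5 0 0 0" --pt "0 0.5 0.4 6.5 0 0 0" --pt "0 0.5 0.4 7.6 0 0 0" --pt "0 0.5 0.4 8 0 0 0" --pt "1 0.5 0.4 8 0 0 0" --pt "1 0.5 0.4 8 0 0 0" --pt "1 0.5 0.4 8 0 0 0" --pt "1 0.5 0.4 8 0 0 0" --force 50

```text
time_s: 8.02
position: [0.6117, -0.1064, 0.0613]
tool_rot: [179.8, -0.0, 75.0]
wrist_force: [5.9, -0.5, -2.5]
finger_gap: 0.134
finger_force: 49.9
```

```bash
python3 -c "
from h import *
go([.608,-.110,.059],75)
for c in('top','scene'):
    im=cams.get_image(c)
    for n in ('guide_tab','guide_pointer','index_tip'):
        for r in models.place_of(c,n)[:2]: print(c,n,round(r['confidence'],2),np.round(r['location'],1),np.round(at(im,r['location'],Z[n]),4))
save(im,'s5.png',(230,150,400,270),4.7)"
```

```text
t 8.0167 pos [ 0.6117 -0.1064  0.0613] rpy [ 1.7984e+02 -2.0000e-02  7.4990e+01] q [ 22.  28. -21.  94.  12.  60. -18.] gap 0.134 ff 49.88889992237091 wf [ 5.9 -0.5 -2.5] m [-0.04 -0.77  0.  ]
shift cm [-0.45 -0.26  0.23] rot [ 0.003 -0.    -0.   ]
scene guide_tab 0.85 [288.3 202.7] [ 0.6044 -0.1109  0.076 ]
scene guide_pointer 0.6 [277.4 207.4] [ 0.5984 -0.1444  0.048 ]
scene index_tip 0.53 [281.  207.2] [ 0.5962 -0.135   0.048 ]
```

View pics/s5.png

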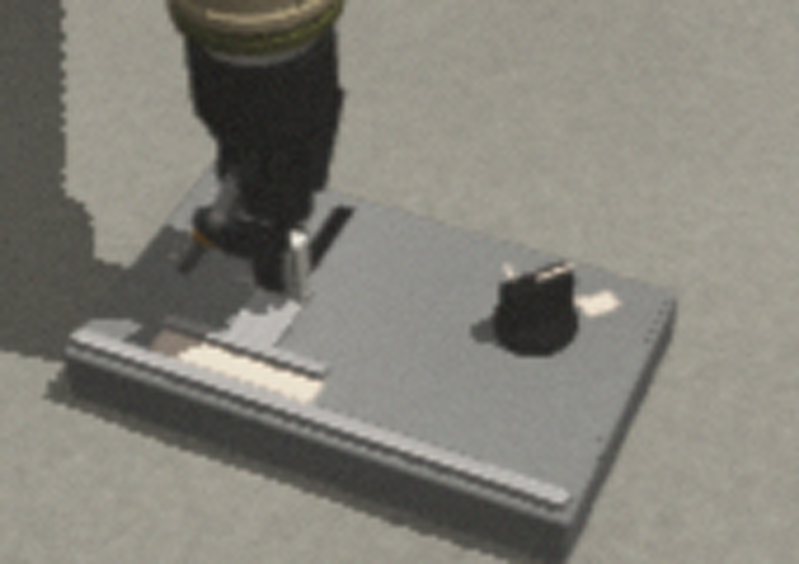

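```bash
python3 -c "
import cv2,numpy as np
a=cv2.imread('pics/top0.65.png')[178:222,350:405];b=cv2.imread('pics/scene1.10.png')[185:229,260:315]
cv2.imwrite('pics/z.png',np.hstack([cv2.resize(i,(400,320),interpolation=cv2.INTER_CUBIC) for i in (a,b)]))"
```

```text
(no output)
```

View pics/z.png

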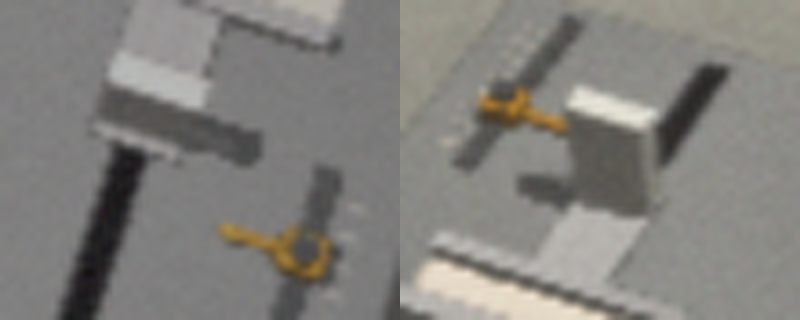

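>>> step_arm --pt "1 0 -0.3 0 0 0 0" --pt "1 0 -0.7 0 0 0 0" --pt "1 0 -1.1 0 0 0 0" --pt "1 0 -1.5 0 0 0 0" --pt "1 0 -1.8 0 0 0 0" --pt "1 0 -2 0 0 0 0" --pt "1 0 -2 0 0 0 0"

```text
time_s: 9.0
position: [0.5924, -0.1012, 0.0614]
tool_rot: [179.8, -0.0, 75.0]
wrist_force: [6.8, -0.9, -2.8]
finger_gap: 0.135
finger_force: 49.8
```

```bash
python3 - <<'E'
from h import *
go([.608,-.110,.059],75)
ims={}
for c in('top','scene'):
    im=ims[c]=cams.get_image(c); save(im,c+'_p20.png')
    for n in ('guide_tab','guide_pointer','index_tip'):
        for r in models.place_of(c,n)[:2]: print(c,n,round(r['confidence'],2),np.round(r['location'],1),np.round(at(im,r['location'],Z[n]),4))
# needle in the first top image, orange mask
a=cv2.imread('pics/top0.65.png')[:,:,::-1].astype(int)
m=(a[:,:,0]-a[:,:,2]>45);m[:185]=0;m[225:]=0;m[:,:370]=0;m[:,410:]=0
v,u=np.nonzero(m);w=(a[:,:,0]-a[:,:,2])[m]
ux=np.array([.966,-.259])
for c in sorted(set(u)):
    k=u==c;rc=(v[k]*w[k]).sum()/w[k].sum();P=at(ims['top'],(c,rc),.048)[:2];print('needle',c,k.sum(),round(rc,2),np.round(P,4),round(P@ux,4))
t=a.sum(2)[185:200,362:382];print(t)
b=[cv2.imread('pics/scene1.10.png')[183:240,255:315],cv2.imread('pics/scene_p20.png')[183:240,255:315]]
cv2.imwrite('pics/z2.png',np.hstack([cv2.resize(i,(400,380),interpolation=cv2.INTER_CUBIC) for i in b]))
E
```

```text
t 9.0 pos [ 0.5924 -0.1012  0.0614] rpy [ 1.7981e+02 -3.0000e-02  7.4990e+01] q [ 23.  26. -22.  97.  11.  59. -18.] gap 0.135 ff 49.81372654438019 wf [ 6.8 -0.9 -2.8] m [-0.01 -1.25 -0.01]
shift cm [-0.45  1.73  0.24] rot [ 0.003 -0.    -0.   ]
top guide_pointer 0.5 [344.9 194.7] [ 0.6075 -0.0514  0.048 ]
scene guide_pointer 0.88 [283.1 205.8] [ 0.5901 -0.1305  0.048 ]
scene index_tip 0.38 [281.6 199.9] [ 0.568  -0.1399  0.048 ]
scene index_tip 0.18 [312.4 229.5] [ 0.6637 -0.0372  0.048 ]
needle 380 1 209.0 [ 0.5787 -0.1359] 0.5942
needle 381 2 209.47 [ 0.5777 -0.1382] 0.5939
needle 382 2 209.55 [ 0.5777 -0.1406] 0.5945
needle 383 1 210.0 [ 0.5768 -0.143 ] 0.5942
needle 384 2 210.44 [ 0.5759 -0.1454] 0.594
needle 385 2 210.55 [ 0.5758 -0.1477] 0.5945
needle 386 1 211.0 [ 0.5749 -0.1501] 0.5942
needle 387 2 211.44 [ 0.574  -0.1525] 0.594
needle 388 4 212.38 [ 0.5719 -0.1549] 0.5926
needle 389 5 212.09 [ 0.5728 -0.1572] 0.594
needle 390 5 212.31 [ 0.5724 -0.1596] 0.5943
needle 391 1 215.0 [ 0.5661 -0.1621] 0.5889
needle 392 2 214.63 [ 0.5672 -0.1644] 0.5905
needle 393 2 214.51 [ 0.567
[... 638 characters left out ...]
 429 386
  381 383]
 [378 317 266 249 234 257 259 247 251 270 284 308 394 483 513 503 390 374
  378 377]
 [367 305 257 253 245 259 250 248 250 254 251 256 273 281 303 336 363 374
  383 378]
 [334 349 312 281 256 253 255 261 254 255 252 249 245 253 237 236 238 266
  347 369]
 [362 418 433 402 342 327 293 264 262 252 252 257 254 263 245 240 232 230
  245 247]
 [328 347 434 440 430 440 404 346 316 287 253 252 237 246 252 267 259 234
  238 226]
 [376 379 352 293 301 423 439 426 437 407 351 324 267 247 239 243 254 266
  258 259]
 [376 380 370 245 155 192 226 296 415 439 434 431 364 272 260 242 264 263
  260 260]
 [378 384 370 235 126  90 100 152 274 288 346 436 371 371 367 374 371 361
  281 254]]
```

View pics/z2.png

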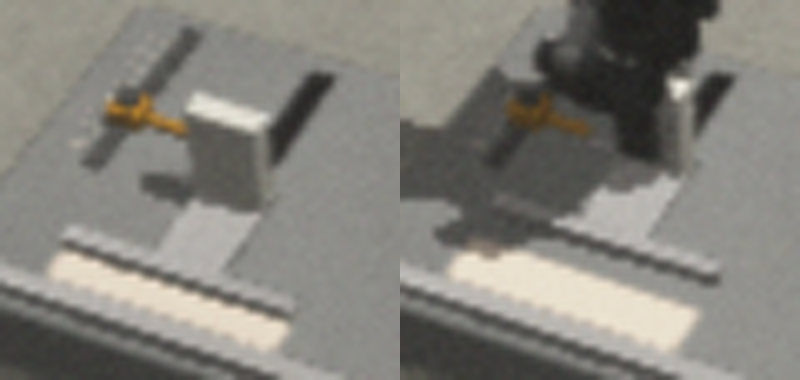

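```bash
python3 - <<'E'
from h import *
from scipy.ndimage import map_coordinates
ux=np.array([.966,-.259]);uy=np.array([.259,.966])
T=cams.get_image('top');S=cams.get_image('scene')
for n,p in(('mid',(371.3,188.77)),('front',(371.3,191.1)),('rear',(371.3,186.43))):
    P=at(T,p,.096)[:2];print(n,P,'u',P@ux,'w',P@uy)
# scene: project viewer-frame lines (u varying, fixed w) and find intensity profile of guide bar before/after
R=Rot.from_euler('xyz',S['rotation'],degrees=True).as_matrix()
def proj(P):
    c=R.T@(P-S['origin']);return S['fx']*c[0]/c[2]+S['cx'],S['fy']*c[1]/c[2]+S['cy']
g=[cv2.imread('pics/'+f).astype(float).sum(2) for f in('scene1.10.png','scene_p20.png')]
us=np.arange(.600,.690,.0005)
for w in np.arange(.070,.0851,.0025)*-1+0.0:
    px=np.array([proj(np.array([*(u*ux+w*uy),.050])) for u in us])
    pr=[map_coordinates(i,[px[:,1],px[:,0]],order=1) for i in g]
    f=lambda d:np.mean(np.abs(pr[0][70:140]-pr[1][70-d:140-d]))
    out=[]
    for p in pr:
        k=np.argmin(p);s=slice(max(k-6,0),k+7);q=p[s].max()-p[s];out.append((us[s]*q).sum()/q.sum())
    print(round(w,4),np.round(out,4),'d',round(out[0]-out[1],4),np.round(np.mean(px,0)))
E
```

```text
mid [ 0.61259589 -0.1083928 ] u 0.6198413618963421 w 0.05395489430417716
front [ 0.607147   -0.10862967] u 0.6146390813522418 w 0.05231481291484176
rear [ 0.61808467 -0.10815419] u 0.6250817294386602 w 0.05560698307689444
-0.07 [0.6653 0.6404] d 0.025 [244. 205.]
-0.0725 [0.624  0.6624] d -0.0384 [244. 205.]
-0.075 [0.643  0.6747] d -0.0317 [243. 205.]
-0.0775 [0.6431 0.6199] d 0.0232 [242. 204.]
-0.08 [0.6433 0.6159] d 0.0275 [241. 204.]
-0.0825 [0.6848 0.6154] d 0.0694 [240. 204.]
-0.085 [0.6839 0.6876] d -0.0037 [240. 204.]
```

```bash
python3 - <<'E'
from h import *
from scipy.ndimage import map_coordinates
ux=np.array([.966,-.259]);uy=np.array([.259,.966])
S=cams.get_image('scene')
R=Rot.from_euler('xyz',S['rotation'],degrees=True).as_matrix()
def proj(P):
    c=R.T@(P-S['origin']);return S['fx']*c[0]/c[2]+S['cx'],S['fy']*c[1]/c[2]+S['cy']
g=[cv2.imread('pics/'+f).astype(float).sum(2) for f in('scene1.10.png','scene_p20.png')]
us=np.arange(.610,.690,.0005)
for w in np.arange(.055,.091,.005):
    px=np.array([proj(np.array([*(u*ux+w*uy),.048])) for u in us])
    out=[]
    for i in g:
        p=map_coordinates(i,[px[:,1],px[:,0]],order=1)
        k=np.argmin(p);s=slice(max(k-6,0),k+7);q=p[s].max()-p[s];out.append((us[s]*q).sum()/q.sum())
    print(round(w,4),np.round(out,4),'d',round(out[0]-out[1],4),np.round(np.mean(px,0)))
E
```

```text
0.055 [0.6133 0.6477] d -0.0344 [284. 220.]
0.06 [0.6183 0.648 ] d -0.0297 [286. 221.]
0.065 [0.618  0.6476] d -0.0296 [288. 221.]
0.07 [0.6666 0.6474] d 0.0192 [289. 222.]
0.075 [0.6672 0.6479] d 0.0193 [291. 222.]
0.08 [0.6669 0.6471] d 0.0198 [293. 223.]
0.085 [0.6667 0.6475] d 0.0192 [295. 224.]
0.09 [0.6667 0.6466] d 0.0202 [296. 224.]
```

>>> step_arm --pt "1 0 -0.1 0 0 0 0" --pt "1 0 -0.3 0 0 0 0" --pt "1 0 -0.5 0 0 0 0" --pt "1 0 -0.6 0 0 0 0" --pt "1 0 -0.6 0 0 0 0" --pt "1 0 -0.6 0 0 0 0" --pt "1 0 -0.6 0 0 0 0" --pt "1 0 -0.6 0 0 0 0" --pt "1 0 -0.6 0 0 0 0"

```text
time_s: 10.3
position: [0.587, -0.0998, 0.0614]
tool_rot: [179.8, -0.0, 75.0]
wrist_force: [7.2, -0.3, -3.3]
finger_gap: 0.133
finger_force: 49.7
```

```bash
python3 - <<'E'
from h import *
go([.608,-.110,.059],75)
im=cams.get_image('scene');save(im,'scene_p26.png')
for n in('guide_pointer','index_tip'):
    for r in models.place_of('scene',n)[:2]: print(n,round(r['confidence'],2),np.round(r['location'],1),np.round(at(im,r['location'],.048),4))
a=cv2.imread('pics/scene_p26.png')[190:222,262:302]
a=cv2.convertScaleAbs(a,alpha=1.8)
cv2.imwrite('pics/z3.png',cv2.resize(a,(720,576),interpolation=cv2.INTER_CUBIC))
E
```

```text
t 10.3 pos [ 0.587  -0.0998  0.0614] rpy [ 1.7979e+02 -3.0000e-02  7.4990e+01] q [ 23.  25. -22.  98.  11.  58. -18.] gap 0.133 ff 49.71993148326874 wf [ 7.2 -0.3 -3.3] m [-0.14 -1.33 -0.04]
shift cm [-0.44  2.29  0.25] rot [ 0.004 -0.001 -0.   ]
index_tip 0.45 [283.3 199.3] [ 0.565  -0.1358  0.048 ]
index_tip 0.18 [457.3 258.1] [0.7034 0.3161 0.048 ]
```

View pics/z3.png

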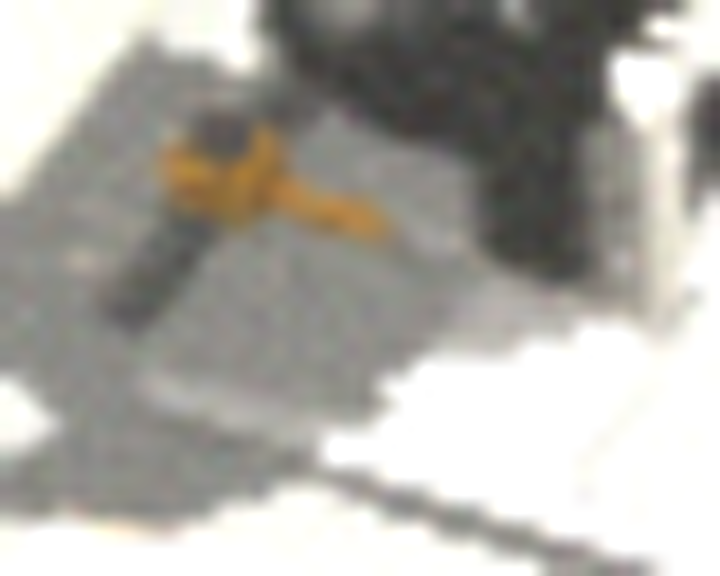

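The enlarged crop shows the guide's light side pointer (about (430,238)) lying in line with the brass needle ((290,190) to (390,230)). The measured pull is 25.6 mm, which matches the target. Handing in.

```bash
python3 -c "
from h import *
print(workorder.job_done())"
```

```text
the job is handed in; nothing more can be done
None
```

I turned the selector to the widest film mark and pulled the film guide out 25.6 mm, level with the index pointer to within about 1 mm by camera. The job was handed in with the gripper still holding the guide there; the hand-in call returned no verdict.

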